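# One click coarser, then start the grinder

### The job

Set the coffee grinder for the moka pot: with a fingertip, roll the knurled grind wheel on top of it towards the hopper by one click, so that its white line comes to rest at the top of the wheel, between the two white index ridges, without ever rolling it on into the click beyond. Then press the round start button beside the wheel fully down and let it spring back. Do not pick anything up, and leave the cup, brush, moka pot and jar where they stand.

Things in the scene. Friction and masses are not known exactly. Their poses are not given: they have to be found in the camera images.
- grinder: Black burr grinder, fixed; origin at the centre of its underside, z up. 220 mm long along its x, 130 mm wide along its y. Flat deck (top of the head) 170 mm above the counter; its front half (-x) carries the grind wheel and the start button, its rear half (+x) the hopper. Below the head's front are the spout and the dosing cup.
- hopper_top (a point): Centre of the top of the knurled black hopper cap, fixed on the grinder at its x = +60 mm, y = 0, 246 mm above the counter. Cap 100 mm across, on an amber hopper. Not to be used.
- wheel_top (a point): Highest point of the grind wheel's tread, midway across it; fixed at the grinder's x = -60, y = -25 mm, 188 mm above the counter, axes as the grinder. Knurled wheel, 60 mm diameter, 24 mm wide, level axle along the grinder's y 30 mm below this point. Pressed from above with 4 to 10 N and dragged along grinder +x (to the hopper), it turns by friction, 30 mm per rad; the detent takes about 2 N.
- wheel_cheek (a point): Centre of the white index ridge on one of the two fixed grey cheeks that flank the wheel (this one on its -y side, the other mirrored on its +y side). Each cheek is 62 mm long along grinder x and 7 mm wide, and its top lies 8 mm below the wheel's highest point; the ridges stand over the axle.
- grind_wheel (a joint): Wheel angle, rad. 0: its white line is at the very top. Negative: line on the front side, away from the hopper. Grows as the tread's top moves towards the hopper (grinder +x). Sprung clicks at -0.5, 0, +0.5: let go, it snaps to one and stays (to the middle one from between -0.25 and +0.25). Stops at -0.62 and +0.62. Starts at the -0.5 click.
- start_top (a point): Centre of the top of the start button: a round steel push button of 24 mm diameter standing about 8 mm above the deck, at the grinder's x = -60 mm, y = +38 mm. It goes straight down by 6 mm, against a spring that takes about 4 N fully down, and springs back.
- start (a joint): Travel of the start button in m: 0 up, 0.006 fully down.
- dosing_cup: Open steel cup, 54 mm across the rim, 55 mm high, standing on the grinder's foot (25 mm above the counter) under the spout. Origin: centre of its underside. Leave alone.
- brush: Red brush about 190 mm long, lying on the counter beyond the grinder. Leave alone.
- moka_pot: Aluminium moka pot, about 96 mm across, 193 mm high, with a black handle reaching 95 mm from its axis along its own +x. Origin: centre of its underside. Leave alone.
- glass_jar: Glass jar with a steel clasp lid, 76 mm across, 97 mm high. Origin: centre of its underside. Leave alone.

How it is judged:
On the way, in this order (a step that is already met when the one before it is completed fails the run):
1. the grind wheel is in its middle click (value of joint grind_wheel between -0.12 and 0.12 rad and contact force between the fingers and grind_wheel below 0.1 N), for 0.2 s.
2. the start button is pressed down (value of joint start above 0.0045 m), for 0.05 s.
At the end, for the whole second after the job is handed in: The grind wheel rests in its middle click (within 0.12 rad of 0), the start button has been pressed at least 4.5 mm after that and is up again (under 1.5 mm), and cup, brush, pot and jar are within 20 mm of where they stood (value of joint grind_wheel between -0.12 and 0.12 rad and value of joint start below 0.0015 m and distance of each of dosing_cup, brush, moka_pot, glass_jar from where it was at the start of the episode below 0.02 m); the robot touches nothing.
It fails at once if the wheel is rolled on beyond the middle click (value of joint grind_wheel above 0.4 rad).
It fails at once if the start button is pressed while the wheel is not in its middle click (value of joint start above 0.003 m and (value of joint grind_wheel below -0.2 rad or value of joint grind_wheel above 0.2 rad)).
It fails at once if the cup, brush, moka pot or jar is lifted or shoved more than 20 mm (distance of any of dosing_cup, brush, moka_pot, glass_jar from where it was at the start of the episode above 0.02 m).
It also fails if it takes over 40 s, if anything falls off the work surface, if the arm or the gripper's body presses on something with over 40 N, if the wrist force passes 120 N, or if a joint passes its speed limit or range.

### The arm

A 7-joint arm with a two-finger parallel gripper is mounted at the origin on the work surface. World frame = base frame: x ahead of the robot, y to its left, z up, the work surface at z = 0. Lengths are in m, angles in rad, forces in N, time in s.
With the tool pointing down it reaches from about 0.4 to 0.925 m from the base axis. Payload 4.1 kg.
Tool frame: the origin (TCP) lies on the centre line of the jaws, within the pads' length; the fingertips stand 17 mm ahead of it and the grasp point (between the pads) lies 2 mm behind it (tips_ahead is the distance from the TCP to the fingertips, in m); z points along the fingers, y is the line along which they close (so a half turn about z gives the same grasp; the last joint's range is limited). The gripper opens to 85 mm and grips with 20 to 120 N. Pads are 22 mm wide; open, the fingers measure 114 mm over their backs; the gripper's body (76 mm by 85 mm) begins 54 mm behind the grasp point. The pads swing forward as they close: fully open they stand 13 mm farther back than shut.
Start: joints at [1.057, 0.398, 0.045, 1.537, -0.019, 1.207, -0.051], TCP at [0.262, -0.595, 0.248] pointing down, gripper open.
Joint ranges: [-2.82, 2.82], [-0.49, 2.23], [-1.37, 1.46], [0, 2.46], [-1.36, 4.5], [0.23, 2], [-2.94, 2.94]. Speed limits (rad/s): [2.57, 2.57, 3.14, 3.14, 3.14, 3.14, 3.14].

### API

Orientations are given as a unit quaternion [w, x, y, z].
In Python, from station import * gives the robot as it stands.
- The arm moves only by the tool move_arm, never from a script. Its argument "rows" is a list that holds one entry, the list of rows, each a list of 5 numbers: the finger opening in mm, from 0 to 85.4, then the shift along the world's x, y, z in mm, then the turn about the world's z in degrees. A call has 1 to 12 rows; each row is the pose to reach, as a shift and turn from the pose commanded when the call began; what a row does not reach only later rows make up. A row lasts 1/8 s, in which the tool goes at most 62.5 mm and 10.7 degrees, less where a joint would pass 70% of its speed; a pose out of reach is approached as far as the arm can. A call with a gripper value outside its range is refused whole. The fingers move at their own pace and stop on an object; "squeeze" is the grip in N (left out, the last holds). Time passes only in rows, so rows that repeat a pose let the fingers close. It gives the time, the measured TCP pose, the force, the opening and the grip force at its end, in the units of the state.
- get_obs(): the state, without advancing time (a new reading comes with each control period).
- grab_frame(name): name is "scene" or "top" or "wrist"; returns the picture (480x640x3 uint8, red, green, blue); there is no depth.
- camera_params(name): a dict with "camera_matrix" (3x3 intrinsics, pixels), "distortion" ([k1, k2, p1, p2, k3] as OpenCV has them; the pictures are not rectified), "rvec" (rotation vector, rad) and "tvec" (3), from world to camera coordinates, as OpenCV has them. Camera axes: x right, y down, z forward; pixel columns grow to the right and rows downward; lengths in m; the calibration is good to about 2 mm. A picture is of the moment at which its call begins: read the wrist's pose just before it. camera_params takes no time and is no camera call; for the wrist camera it gives the pose at the moment of the call.
- finish_job(): hands the job in; it is judged then, once.
The state is a dict: "time_s": time; "joints": joint angles; "qd": joint speeds; "tau": joint torques, N m; "tool_pos": TCP position; "eef_rot": TCP orientation; "contact_force": force on the tool from outside, world axes, zero at the start; "wrist_torque": the same for the moment, N m; "gripper_width": finger opening in m; "grasp_force": force on a finger pad.
Only numpy, scipy, OpenCV 4.12 (cv2) and the standard library are available. Lean on these libraries where they do the work, as an engineer would, in place of code of your own. Each camera call takes 0.05 s, during which the arm holds its last target. There are 200 camera calls.

## Working session

There is one attempt and no reset: what is moved stays moved. The work goes in short steps, Python scripts to look and compute and a tool call to move; the robot and the scene stay as the last step left them, time stands still between calls to the robot, and variables do not carry over. Pictures are saved under pics/ and viewed, at most 10 in all, crops included, and the job is handed in when it is done.

Besides the shell and the picture viewer there is one more tool, called after "Request:" as name(argument=value, ...) on one line, values as JSON. move_arm: Moves the arm, as the interface text tells. Its arguments: {"type":"object","properties":{"rows":{"type":"array"},"squeeze":{"type":"number"}},"required":["rows"]}

```bash
mkdir -p pics; python3 - <<'E'
from station import *
import cv2,numpy as np
o=get_obs();print(o)
for n in("scene","top"):
    cv2.imwrite(f"pics/{n}0.png",grab_frame(n)[:,:,::-1]);print(n,camera_params(n))
E
```

```text
{'time_s': 0.0, 'joints': array([ 1.05700224,  0.39915964,  0.04500138,  1.53788352, -0.0186791 ,
        1.20691643, -0.05071473]), 'qd': array([-0.00037937, -0.00135904,  0.00037371,  0.00067031, -0.00017003,
       -0.00176753, -0.00142604]), 'tau': array([-9.29098605e-04, -4.75126791e+01,  1.36454768e+00, -2.54220933e+01,
        1.15064217e-02,  9.31768853e-03,  1.44899116e-05]), 'tool_pos': array([ 0.26173924, -0.59430771,  0.24728214]), 'eef_rot': array([-9.35341575e-04,  9.78555878e-01,  2.05979237e-01, -2.68493267e-04]), 'contact_force': array([0.25346873, 0.19190979, 0.57306459]), 'wrist_torque': array([ 0.00628979, -0.00148574,  0.0075394 ]), 'grasp_force': 0.0, 'gripper_width': 0.08542716826242447}
scene {'camera_matrix': array([[455.52339616,   0.        , 322.17543527],
       [  0.        , 455.52339616, 237.15853756],
       [  0.        ,   0.        ,   1.        ]]), 'distortion': array([-0.07940354,  0.        ,  0.        ,  0.        ,  0.        ]), 'rvec': array([ 2.16849807,  1.31123047, -0.43059928]), 'tvec': array([-0.27769946, -0.34853051,  1.45422428])}
top {'camera_matrix': array([[482.61952202,   0.        , 324.00373904],
       [  0.        , 482.61952202, 246.95333985],
       [  0.        ,   0.        ,   1.        ]]), 'distortion': array([-0.02356663,  0.        ,  0.        ,  0.        ,  0.        ]), 'rvec': array([ 2.15604924, -2.13345412,  0.21649156]), 'tvec': array([-0.03282872,  0.66145428,  1.23932181])}
```

View pics/scene0.png

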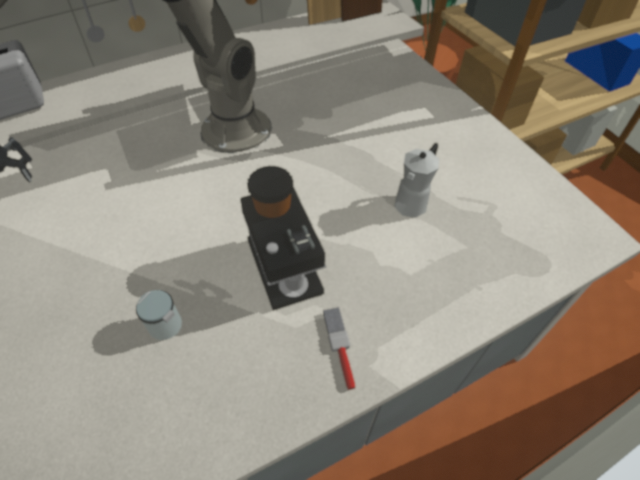

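View pics/top0.png

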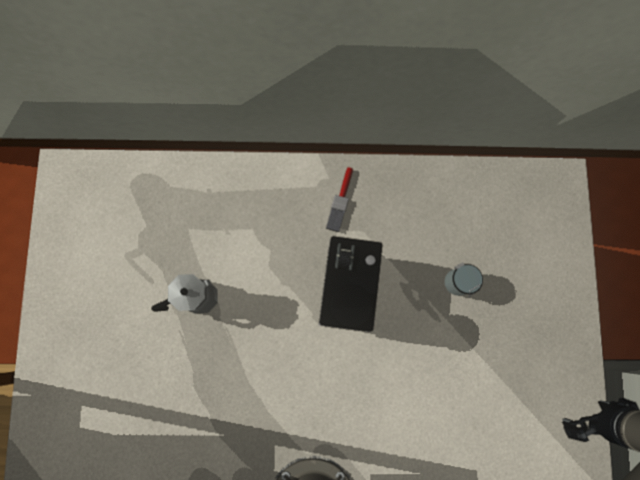

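The hopper side faces the robot. In the top view the grinder's deck has corners near (331,237), (382,241), (373,332) and (320,326), the button is near (370,260) and the wheel near (345,256). I'll enlarge both views.

```bash
python3 - <<'E'
import cv2,numpy as np
a=cv2.imread("pics/top0.png")[230:340,310:390]; b=cv2.imread("pics/scene0.png")[190:290,235:335]
a=np.clip(cv2.resize(a,(400,550),interpolation=cv2.INTER_CUBIC).astype(float)*1.8,0,255)
b=np.clip(cv2.resize(b,(400,400),interpolation=cv2.INTER_CUBIC).astype(float)*1.8,0,255)
c=np.zeros((550,800,3));c[:,:400]=a;c[:400,400:]=b
cv2.imwrite("pics/crop1.png",c)
E
```

```text
[ WARN:0@0.094] global loadsave.cpp:1063 imwrite_ Unsupported depth image for selected encoder is fallbacked to CV_8U.
```

View pics/crop1.png

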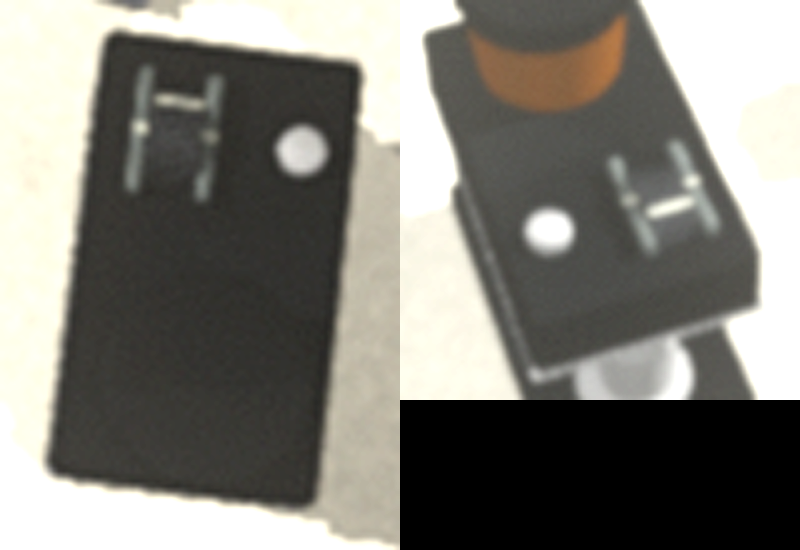

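```bash
cat > fit.py <<'E'
from station import *
import cv2,numpy as np
from scipy.optimize import least_squares
T=lambda u,v:(310+u/5-.4,230+v/5-.4)
S=lambda u,v:(235+(u-400)/4-.375,190+v/4-.375)
def P(d): return [(-60,38,178),(-60,-25-d,181),(-60,-25+d,181)]
top=np.array([T(302,150),T(141,129),T(211,135),T(107,35),T(360,64),T(312,505),T(49,470)])
sc=np.array([S(549,230),S(693,181),S(630,200)])
C={n:camera_params(n) for n in("top","scene")}
def pr(n,X):
    c=C[n];return cv2.projectPoints(np.array(X,float),c["rvec"],c["tvec"],c["camera_matrix"],c["distortion"])[0][:,0]
def W(p,q):
    q=np.array(q)/1000;c,s=np.cos(p[2]),np.sin(p[2])
    return np.c_[p[0]+c*q[:,0]-s*q[:,1],p[1]+s*q[:,0]+c*q[:,1],q[:,2]]
def f(p):
    k=P(p[3]);cor=[(-108,-63,170),(-108,63,170),(108,63,170),(108,-63,170)]
    return np.r_[(pr("top",W(p,k+cor))-top).ravel(),(pr("scene",W(p,k))-sc).ravel()]
r=least_squares(f,[.65,0,3.1,16])
print(r.x,np.round(r.fun.reshape(-1,2),1))
print(W(r.x,[(-60,-25,188),(-60,38,178),(60,0,246)]),"+x dir",np.cos(r.x[2]),np.sin(r.x[2]))
E
python3 fit.py
```

```text
[ 0.55605671 -0.08899311  3.02358417 17.34099577] [[-0.3 -0. ]
 [-0.8 -0.3]
 [-0.6  0.4]
 [-0.2 -1. ]
 [-0.1 -0.2]
 [-0.  -0.2]
 [ 0.3  0.1]
 [-0.8 -0.5]
 [-0.6  0.2]
 [-0.3  0. ]]
[[ 0.61858279 -0.07123107  0.188     ]
 [ 0.61116549 -0.13379291  0.178     ]
 [ 0.49647401 -0.08192902  0.246     ]] +x dir -0.9930450761633953 0.11773477272087642
```

Request:
move_arm(rows=[[[0, 0, 0, 62, 0], [0, 30, 40, 72, -8], [0, 62, 90, 72, -16], [0, 95, 137, 72, -24], [0, 130, 187, 72, -30.5], [0, 165, 237, 72, -30.5], [0, 200, 287, 72, -30.5], [0, 235, 337, 72, -30.5], [0, 270, 387, 72, -30.5], [0, 305, 437, 72, -30.5], [0, 340, 487, 72, -30.5], [0, 364, 523, 72, -30.5]]], squeeze=20)

```text
time_s: 1.6
tool_pos: [0.6269, -0.0685, 0.3197]
eef_rot: [-0.001, 0.998, -0.057, -0.0]
contact_force: [0.4, 0.0, -0.2]
gripper_width: 0.0001
grasp_force: 0.0
```

Request:
move_arm(rows=[[[0, 0, 0, -20, 0], [0, 0, 0, -40, 0], [0, 0, 0, -60, 0], [0, 0, 0, -70, 0], [0, 0, 0, -80, 0], [0, 0, 0, -80, 0], [0, 0, 0, -80, 0]]])

```text
time_s: 2.48
tool_pos: [0.6264, -0.0719, 0.2411]
eef_rot: [0.0, 0.998, -0.059, 0.001]
contact_force: [0.2, 0.6, 0.0]
gripper_width: 0.0002
grasp_force: 0.0
```

```bash
python3 - <<'E'
from station import *
import cv2,numpy as np
o=get_obs();print(o['time_s'],o['tool_pos'],o['eef_rot'],o['contact_force'],o['gripper_width'])
try: print(tips_ahead)
except NameError: pass
a=cv2.resize(grab_frame("scene")[170:310,215:355,::-1],(560,560),interpolation=cv2.INTER_CUBIC)
cv2.imwrite("pics/s2.png",cv2.convertScaleAbs(a,alpha=1.8))
E
```

```text
2.475 [ 0.6264389  -0.07191044  0.24106233] [ 5.26815836e-05  9.98273831e-01 -5.87277988e-02  6.33076201e-04] [0.19258015 0.55371134 0.00469361] 0.00015884582717162112
0.017
```

View pics/s2.png

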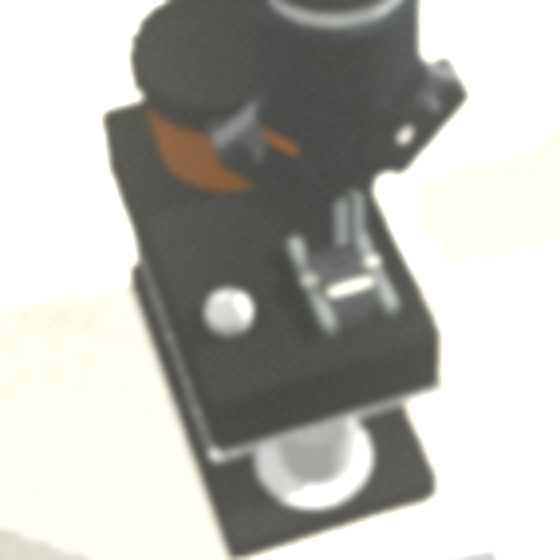

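The closed fingertips are at crop (348,245), above the wheel; the white line is at (350,287), on the front side. I'll compare this with the projected tip position.

```bash
cat >> fit.py <<'E'
print(((pr("scene",[(.6264,-.0719,.2241),(.6186,-.0712,.188)])-[215,170]+.375)*4))
E
python3 fit.py|tail -2; python3 - <<'E'
from station import *
print(camera_params("wrist"))
E
```

```text
[[343.47831892 229.88003845]
 [339.58200326 262.65235638]]
{'camera_matrix': array([[339.11752881,   0.        , 318.72344193],
       [  0.        , 339.11752881, 243.70441416],
       [  0.        ,   0.        ,   1.        ]]), 'distortion': array([-0.04481455,  0.        ,  0.        ,  0.        ,  0.        ]), 'rvec': array([-1.95442435,  2.19764491,  0.30831234]), 'tvec': array([0.00183619, 0.57237506, 0.54527435])}
```

Request:
move_arm(rows=[[[0, 0, 0, -15, 0], [0, 0, 0, -28, 0], [0, 0, 0, -32, 0], [0, 0, 0, -34, 0], [0, 0, 0, -34, 0], [0, 0, 0, -34, 0]]])

```text
time_s: 3.28
tool_pos: [0.6263, -0.0719, 0.2068]
eef_rot: [0.0, 0.998, -0.059, 0.0]
contact_force: [-0.5, 0.8, 0.8]
gripper_width: -0.0001
grasp_force: 0.0
```

Request:
move_arm(rows=[[[0, 0, 0, -2, 0], [0, 0, 0, -2, 0], [0, 0, 0, -2, 0]]])

```text
time_s: 3.65
tool_pos: [0.6265, -0.0719, 0.205]
eef_rot: [0.0, 0.998, -0.059, 0.001]
contact_force: [-0.4, 0.6, 2.9]
gripper_width: 0.0002
grasp_force: 1.8
```

Request:
move_arm(rows=[[[0, 0, 0, -1, 0], [0, 0, 0, -1, 0], [0, 0, 0, -1, 0]]])

```text
time_s: 4.03
tool_pos: [0.6267, -0.072, 0.2049]
eef_rot: [0.0, 0.998, -0.059, 0.001]
contact_force: [-1.3, 0.0, 6.9]
gripper_width: -0.0005
grasp_force: 3.6
```

Request:
move_arm(rows=[[[0, -2, 0.2, 0, 0], [0, -4, 0.5, 0, 0], [0, -6, 0.7, 0, 0], [0, -8, 0.9, 0, 0], [0, -8, 0.9, 0, 0]]])

```text
time_s: 4.65
tool_pos: [0.619, -0.071, 0.205]
eef_rot: [0.0, 0.998, -0.059, 0.001]
contact_force: [0.3, 0.2, 7.9]
gripper_width: 0.0003
grasp_force: 3.8
```

Request:
move_arm(rows=[[[0, -2, 0.2, 0, 0], [0, -4, 0.5, 0, 0], [0, -6, 0.7, 0, 0], [0, -6, 0.7, 0, 0], [0, -6, 0.7, 3, 0], [0, -6, 0.7, 15, 0], [0, -6, 0.7, 40, 0], [0, -6, 0.7, 55, 0], [0, -6, 0.7, 55, 0]]])

```text
time_s: 5.78
tool_pos: [0.6127, -0.0703, 0.2597]
eef_rot: [0.0, 0.998, -0.059, 0.001]
contact_force: [0.6, 1.0, 0.5]
gripper_width: -0.0002
grasp_force: 0.0
```

```bash
python3 - <<'E'
from station import *
import cv2
a=cv2.resize(grab_frame("scene")[170:310,215:355,::-1],(560,560),interpolation=cv2.INTER_CUBIC)
cv2.imwrite("pics/s3.png",cv2.convertScaleAbs(a,alpha=1.8))
E
```

```text
(no output)
```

View pics/s3.png

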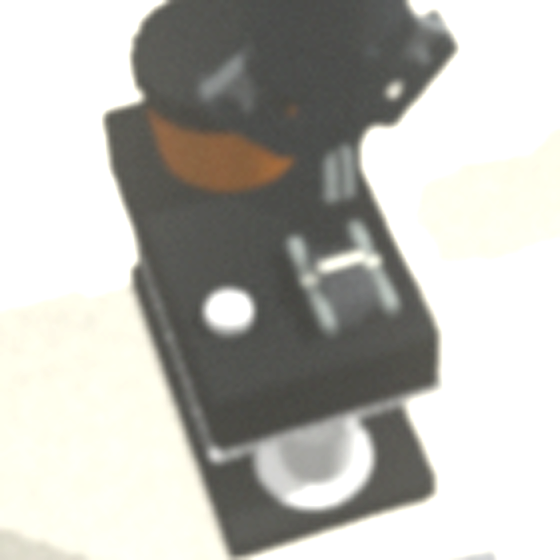

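The white line at (342,262) now sits between the ridges at (309,279) and (373,260), where the wheel's top projects to (340,263). Next is the button.

Request:
move_arm(rows=[[[0, -1, -30, 0, 0], [0, -1.5, -63.5, 0, 0], [0, -1.5, -63.5, 0, 0], [0, -1.5, -63.5, -25, 0], [0, -1.5, -63.5, -45, 0], [0, -1.5, -63.5, -60, 0], [0, -1.5, -63.5, -60, 0], [0, -1.5, -63.5, -60, 0]]])

```text
time_s: 6.82
tool_pos: [0.6109, -0.1336, 0.1989]
eef_rot: [0.0, 0.998, -0.059, 0.0]
contact_force: [0.1, 0.8, 0.4]
gripper_width: 0.0002
grasp_force: 0.0
```

Request:
move_arm(rows=[[[0, 0, 0, -3, 0], [0, 0, 0, -6, 0], [0, 0, 0, -8, 0], [0, 0, 0, -8, 0], [0, 0, 0, -8, 0]]])

```text
time_s: 7.45
tool_pos: [0.611, -0.1339, 0.1909]
eef_rot: [0.0, 0.998, -0.059, 0.001]
contact_force: [0.5, -0.7, 1.8]
gripper_width: 0.0001
grasp_force: 1.5
```

Request:
move_arm(rows=[[[0, 0, 0, -1, 0], [0, 0, 0, -2, 0], [0, 0, 0, -3, 0], [0, 0, 0, -3, 0], [0, 0, 0, -3, 0]]])

```text
time_s: 8.07
tool_pos: [0.6111, -0.1339, 0.189]
eef_rot: [0.0, 0.998, -0.059, 0.001]
contact_force: [-0.6, 0.2, 9.1]
gripper_width: -0.0002
grasp_force: 4.8
```

Bottomed at z = 0.189 with 9 N, as expected for fully down. I'll back off upwards.

Request:
move_arm(rows=[[[0, 0, 0, 5, 0], [0, 0, 0, 25, 0], [0, 0, 0, 60, 0], [0, 0, 0, 100, 0], [0, 0, 0, 110, 0], [0, 0, 0, 110, 0], [0, 0, 0, 110, 0]]])

```text
time_s: 8.95
tool_pos: [0.6093, -0.1337, 0.2951]
eef_rot: [-0.0, 0.998, -0.059, -0.002]
contact_force: [-0.8, -0.4, -0.1]
gripper_width: -0.0001
grasp_force: 0.0
```

```bash
python3 - <<'E'
from station import *
import cv2
a=cv2.resize(grab_frame("scene")[170:310,215:355,::-1],(560,560),interpolation=cv2.INTER_CUBIC)
cv2.imwrite("pics/s4.png",cv2.convertScaleAbs(a,alpha=1.8))
E
```

```text
(no output)
```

View pics/s4.png

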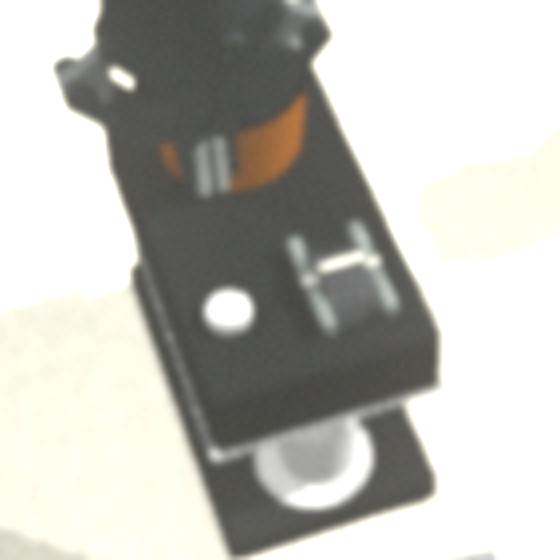

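The line is still between the ridges at (342,262), the button at (229,311) is up again, and the fingers are clear.

```bash
python3 -c "
from station import *
print(finish_job())"
```

```text
the job is handed in; nothing more can be done
None
```

I rolled the grind wheel one click, so its white line rests between the index ridges. I then pressed the start button fully down and it sprang back; the job is handed in, with no verdict shown yet.

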